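Fit a centrifuge rotor on the flat of its spindle

TASK

Swing the red-knobbed latch lever of the small bench centrifuge clear and raise its lid right up. With the fingers on the bare spindle, turn it until you feel its flat facing the key port in the front of the machine; then put the rotor on with its set-screw against that flat and press its hub fully home on the seat. Finish while holding the hub pressed down there, because the washer under it springs it up again until someone tightens the screw through the port; leave the bottles and the clear box alone.

Things in the scene. Friction and masses are not known exactly. Their poses are not given: they have to be found in the camera images.
- centrifuge: small bench centrifuge with a light grey case, fixed to the bench, 210 mm (x) by 200 mm (y), deck 118 mm high. Origin on the bench under the spindle's axis; its own x points from its front to its back, z up: front face at x = -100 mm, back at x = +110 mm. In its deck is a round bowl 132 mm wide, floor 55 mm above the bench, with the spindle in its middle.
- key_port (a point): centre of the round black key port in the middle of the centrifuge's front face, straight in front of the spindle (-x of the centrifuge), 92 mm above the bench
- latch (a joint): latch lever on an upright pivot at the deck's front edge; light friction, stays where it is left. 0 = shut, blade along the front edge toward the centrifuge's +y, locking down a steel tab of the lid; grows to 1.6 rad as the knob swings forward, out over the front edge (counter-clockwise from above). It starts at 0 to 0.2, the tab is free from about 0.75; swung clear means over 0.9
- latch_knob (a point): middle of the upright red knob on the latch lever, 14 mm thick and about 20 mm tall; its top is 12 mm above this point and the lever's blade begins 11 mm below it. It is 62 mm from the pivot
- latch_pivot (a point): point on the latch's upright pivot axis, level with the middle of its knob
- lid (a joint): lid with a clear window, hinged at the back of the deck, 164 mm from hinge to front edge by 180 mm wide, 8 mm thick. 0 = shut; grows as its front edge rises, up to 1.95 rad (leaning back); a stiff hinge: it stays where it is left and needs about 5 N at the handle. Right up means more than 1.45 rad
- lid_handle (a point): middle of the lid's bar handle, a round bar 10 mm thick and 68 mm long, parallel to the hinge, 29 mm clear above the lid's top (centre line), 153 mm in front of the hinge and 33 mm above it while shut
- lid_hinge (a point): middle of the lid's hinge line, which runs along the centrifuge's y
- spindle: steel spindle upright in the bowl, turning about its z (up): 14 mm round with one flat 4 mm from its axis (11 mm thick across the flat), 32 mm of it above its seat. Origin on the axis at the seat (top of the 24 mm wide shoulder, 72 mm above the bench); flat on its own -x. Drag 0.025 N m, stays where left; flat starts turned 25 to 85 degrees counter-clockwise (from above) from facing the key port
- spindle_flat (a point): middle of the spindle's flat, 4 mm from the axis, 20 mm above the seat
- spindle_top (a point): middle of the spindle's top end, 32 mm above the seat, 14 mm below the deck; its last 4.5 mm taper by about 2 mm all round to lead the bore on
- washer (a joint): brass spring washer round the shoulder (32 mm wide), sprung up: 0 = free, its top 4 mm above the seat; 0.004 m = pressed flush with the seat. It takes 4 N to start and 6.5 N to flatten
- rotor: loose aluminium rotor, 108 mm wide, 0.16 to 0.26 kg: disc 10 to 12 mm thick, round upright hub 32 mm wide, hub top 46 mm above the underside. Origin in the middle of the underside, z up. A D-shaped bore runs right through the hub: 15.2 mm round, its flat 4.3 mm from the axis on the rotor's own -x side, the side of the set-screw and of the red mark on the hub. Starts flat on the bench, underside down
- set_screw (a point): outer end of the set-screw in the side of the hub, 20 mm above the rotor's underside, on the rotor's -x side
- hub_top (a point): middle of the hub's top, 46 mm above the rotor's underside; the hub is free to grip down to 13 mm above the underside
- amber_bottle: small brown bottle with a black cap, 31 mm wide, 62 mm tall; origin under its base. Leave alone
- red_dropper: brown dropper bottle with a red bulb, 42 mm wide, 122 mm tall; origin under its base. Leave alone
- clear_box: flat clear plastic box, 74 by 92 by 26 mm; origin under its base. Leave alone
Things that resemble listed ones, but are neither listed nor needed, are in the scene too. There is more than one size of the rotor; the job needs the middle-sized.

How it is judged:
By the outcome, as a careful person would: the job done as asked, in the order asked, and still so for the second after the job is handed in, while the arm keeps its last pose, push and grip.
It also fails if it takes over 72 s, if anything falls off the work surface, if the arm or the gripper's body presses on something with over 40 N, if the wrist force passes 120 N, or if a joint passes its speed limit or range.

ROBOT

A 6-joint arm with a two-finger parallel gripper is mounted at the origin on a cart in front of the work surface, level with it; the furniture and walls round the work are solid. World frame = base frame: x ahead of the robot, y to its left, z up, the work surface at z = 0. Lengths are in mm, angles in rad, forces in N, time in s.
With the tool pointing down it reaches from about 350 to 975 mm from the base axis. Payload 7.1 kg.
Tool frame: the origin (TCP) lies midway between the tips of the shut fingers; the grasp point (between the pads) lies 19 mm behind it; z points along the fingers, y is the line along which they close (so a half turn about z gives the same grasp; the last joint's range is limited). The gripper opens to 88 mm and grips with 3 to 60 N. Pads are 20 mm wide; open, the fingers measure 115 mm over their backs; the gripper's body (75 mm by 178 mm) begins 61 mm behind the grasp point.
Start: joints at [1.108, 0.423, 1.63, -0, 1.089, -0.019], TCP at [268.326, 564.452, 222.675] pointing down, gripper open.
Joint ranges: [-3, 3], [-0.9, 2.11], [0.09, 2.58], [-1.31, 4.45], [0.11, 2.69], [-2.54, 2.54]. Speed limits (rad/s): [2.39, 2.39, 3.01, 3.14, 3.14, 3.14].

INTERFACE

Orientations are given as a rotation vector (axis times angle).
In Python, from bench import move_pose, move_l, set_joints, command_gripper, wait, solve_ik, get_obs, get_image, calibration, IKError, hand_in gives the robot as it stands. The module is installed in compiled form; this text tells all that it offers. Calls block until the motion is done:
- move_pose(position, orientation): joint-space move of the TCP to a pose.
- move_l(position, attitude=None, velocity=150, f_stop=None): straight line of the TCP; attitude=None keeps the orientation; velocity is the mean speed in mm/s. With f_stop (N) it stops when the force on the tool has changed by that much, and returns True; else False.
- set_joints(angles): joint-space move.
- command_gripper(opening): finger opening in mm; the grip force is fixed at half the most; returns when the fingers have stopped.
- wait(seconds).
- solve_ik(position, orientation): joint angles nearest the present ones, or None.
- get_obs(): the state.
- get_image(name): name is "scene" or "top" or "wrist"; returns the picture (420x560x3 uint8, blue, green, red); there is no depth.
- calibration(name): a dict with "camera_matrix" (3x3 intrinsics, pixels), "rvec" (rotation vector, rad) and "tvec" (3), from world to camera coordinates, as OpenCV has them; the wrist camera has in their place "hand_eye" (4x4, takes a point from camera to tool coordinates, whose origin is the TCP and whose axes are the flange's). Camera axes: x right, y down, z forward; pixel columns grow to the right and rows downward; lengths in mm; the calibration is good to about 2 mm. The wrist camera is an equidistant fisheye: a pixel r from the principal point sees the ray r / f radians off the axis. A picture is of the moment at which its call begins: read the wrist's pose just before it. calibration takes no time and is no camera call.
A pose or a line that the arm cannot do raises IKError and nothing moves.
- hand_in(): hands the job in; it is judged then, once.
The state is a dict: "time": time; "qpos": joint angles; "joint_velocities": joint speeds; "effort": joint torques, N m; "tool_pos": TCP position; "tcp_rot": TCP orientation; "force": force on the tool from outside, world axes, zero at the start; "torque": the same for the moment, N m; "finger_gap": finger opening in mm; "finger_force": force on a finger pad.
Only numpy, scipy, OpenCV 4.12 (cv2) and the standard library are available. Lean on these libraries where they do the work, as an engineer would, in place of code of your own. Each camera call takes 0.05 s, during which the arm holds its last target. There are 200 camera calls.

## Working session

There is one attempt and no reset: what is moved stays moved. The work goes in short steps, each a Python script; the robot and the scene stay as the last script left them, time stands still between calls to the robot, and variables do not carry over. Pictures are saved under pics/ and viewed, at most 10 in all, crops included, and the job is handed in when it is done.

```bash
mkdir -p pics; ls; python3 - <<'E'
from bench import *
import cv2,numpy as np
for n in ("scene","top"):
    cv2.imwrite(f"pics/{n}0.png",get_image(n))
    c=calibration(n); print(n,np.array(c["camera_matrix"]).round(1).tolist(),np.array(c["rvec"]).ravel().round(3),np.array(c["tvec"]).ravel().round(1))
print(calibration("wrist")); o=get_obs();print(o["time"],o["tcp_rot"],o["finger_gap"])
a=cv2.imread("pics/scene0.png");b=cv2.imread("pics/top0.png")
E
```

```text
pics
scene [[435.9, 0.0, 280.3], [0.0, 435.9, 210.0], [0.0, 0.0, 1.0]] [ 1.945 -1.434  0.623] [-106.9  495.8  781.7]
top [[478.2, 0.0, 273.2], [0.0, 478.2, 218.5], [0.0, 0.0, 1.0]] [ 2.214 -2.155  0.108] [  64.   631.8 1369.1]
{'camera_matrix': array([[325.1922621 ,   0.        , 279.18782604],
       [  0.        , 325.1922621 , 207.92971404],
       [  0.        ,   0.        ,   1.        ]]), 'hand_eye': array([[ 6.14807090e-04, -9.57929040e-01, -2.87004487e-01,
         7.83475282e+01],
       [ 9.99999033e-01,  9.46999151e-04, -1.01863039e-03,
         3.02424777e-01],
       [ 1.24756864e-03, -2.87003584e-01,  9.57928696e-01,
        -1.63135467e+02],
       [ 0.00000000e+00,  0.00000000e+00,  0.00000000e+00,
         1.00000000e+00]])}
0.1 [-6.91395419e-01 -3.06422356e+00  2.14184347e-03] 87.93324956645232
```

View pics/scene0.png

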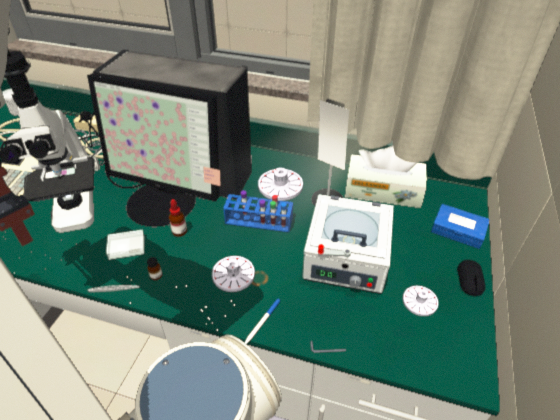

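View pics/top0.png

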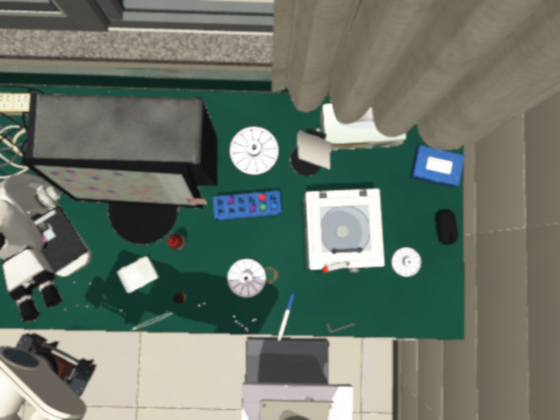

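Both views show the centrifuge (top ≈ (344,229)), with the red knob at (326,268). Three rotors are visible in the top view at (254,150), (247,278) and (406,262). I'll cast rays to get their sizes and positions.

```bash
cat > h.py <<'E'
from bench import *
import cv2, numpy as np
from scipy.spatial.transform import Rotation as R
def ray(name,uv,obs=None):
    c=calibration(name);K=np.array(c["camera_matrix"])
    if name=="wrist":
        H=np.array(c["hand_eye"]);d=np.array([(uv[0]-K[0,2])/K[0,0],(uv[1]-K[1,2])/K[1,1]]);r=np.linalg.norm(d)
        v=np.r_[d/r*np.sin(r),np.cos(r)] if r>0 else np.array([0,0,1.])
        T=R.from_rotvec(obs["tcp_rot"]).as_matrix()
        return T@H[:3,3]+np.array(obs["tool_pos"]),T@H[:3,:3]@v
    M=cv2.Rodrigues(np.array(c["rvec"],float))[0];t=np.array(c["tvec"]).ravel()
    return -M.T@t,M.T@(np.linalg.inv(K)@np.r_[uv,1])
def onz(name,uv,z,obs=None):
    o,d=ray(name,uv,obs);return o+d*(z-o[2])/d[2]
def cross(*rays):
    A=0;b=0
    for o,d in rays:
        d=d/np.linalg.norm(d);P=np.eye(3)-np.outer(d,d);A=A+P;b=b+P@o
    return np.linalg.solve(A,b)
def proj(name,p,obs=None):
    c=calibration(name);K=np.array(c["camera_matrix"])
    if name=="wrist":
        H=np.array(c["hand_eye"]);T=R.from_rotvec(obs["tcp_rot"]).as_matrix()
        q=H[:3,:3].T@(T.T@(np.array(p)-obs["tool_pos"])-H[:3,3]);r=np.arctan2(np.hypot(*q[:2]),q[2])
        return K[:2,2]+K[0,0]*r*q[:2]/np.hypot(*q[:2])
    return cv2.projectPoints(np.array([p],float),np.array(c["rvec"],float),np.array(c["tvec"],float),K,None)[0].ravel()
def down(a):  # tool pointing down, tool y (closing line) at angle a from world x
    y=np.array([np.cos(a),np.sin(a),0]);z=np.array([0,0,-1.]);return R.from_matrix(np.c_[np.cross(y,z),y,z]).as_rotvec()
def shot(name,tag):
    o=get_obs();im=get_image(name);cv2.imwrite(f"pics/{tag}.png",im);return o,im
E
python3 - <<'E'
from h import *
for n,pts in dict(top=[(254,150),(247,278),(406,262)]).items():
    im=cv2.imread(f"pics/{n}0.png");hsv=cv2.cvtColor(im,cv2.COLOR_BGR2HSV)
    m=((hsv[...,1]<75)&(hsv[...,2]>90)).astype(np.uint8)
    m=cv2.morphologyEx(m,cv2.MORPH_CLOSE,np.ones((5,5)))
    for c in cv2.findContours(m,0,2)[0]:
        if 300<cv2.contourArea(c)<9000:
            x,y,w,h=cv2.boundingRect(c);u=(x+w/2,y+h/2)
            A=onz(n,(x,u[1]),11);B=onz(n,(x+w,u[1]),11);print(n,u,w,h,onz(n,u,11).round(0),np.linalg.norm(A-B).round())
for n in("scene","top"):
    im=cv2.imread(f"pics/{n}0.png");hsv=cv2.cvtColor(im,cv2.COLOR_BGR2HSV)
    m=(((hsv[...,0]<6)|(hsv[...,0]>174))&(hsv[...,1]>180)&(hsv[...,2]>120)).astype(np.uint8)
    for c in cv2.connectedComponentsWithStats(m)[2:]:
        for s,u in zip(c[1:] if c.shape[1]>2 else [],[]):pass
    _,_,st,ce=cv2.connectedComponentsWithStats(m)
    print(n,[(c.round(1).tolist(),int(s[4])) for s,c in zip(st[1:],ce[1:]) if s[4]>5])
for u in [(306,192),(380,189),(384,268),(308,271)]:print(u,onz("top",u,122).round())
E
```

```text
top (252.0, 278.0) 52 40 [455. 138.  11.] 152.0
top (138.0, 275.0) 42 38 [455. 469.  11.] 122.0
top (406.5, 262.0) 31 32 [ 514. -315.   11.] 92.0
top (344.0, 230.5) 82 85 [ 601. -129.   11.] 242.0
top (439.5, 165.5) 27 17 [ 804. -413.   11.] 81.0
top (254.0, 151.0) 50 50 [832. 143.  11.] 149.0
top (15.5, 104.0) 31 24 [953. 859.  11.] 92.0
top (33.5, 8.5) 67 17 [1252.  826.   11.] 202.0
scene [([173.4, 207.3], 75), ([320.5, 248.6], 33), ([369.0, 284.5], 16)]
top [([172.6, 242.3], 48), ([324.6, 269.6], 13)]
(306, 192) [697.  -6. 122.]
(380, 189) [ 711. -209.  122.]
(384, 268) [ 496. -221.  122.]
(308, 271) [482. -15. 122.]
```

```bash
python3 - <<'E'
from h import *
import pickle
D={}
t0=get_obs()["time"]
move_pose([420,155,250],down(np.pi/2)); D["r"]=shot("wrist","w_rotor")[0]
move_pose([490,-100,300],down(np.pi/2)); D["c"]=shot("wrist","w_cent")[0]
pickle.dump(D,open("D.pkl","wb"));print(get_obs()["time"])
a=cv2.imread("pics/w_rotor.png");b=cv2.imread("pics/w_cent.png")
print(proj("wrist",[455,155,46],D["r"]),proj("wrist",[603,-113,118],D["c"]))
E
```

```text
2.8583
[278.96614811 210.53843365] [267.68133833 278.40841819]
```

View pics/w_rotor.png

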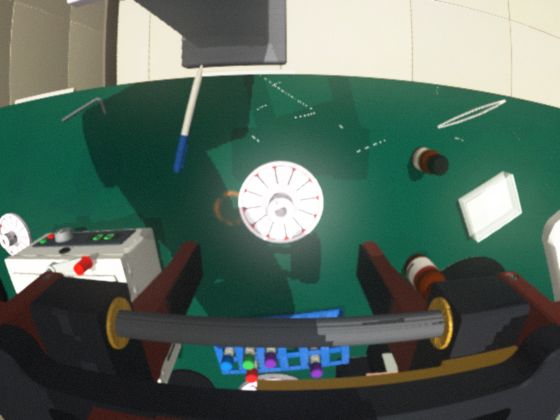

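View pics/w_cent.png

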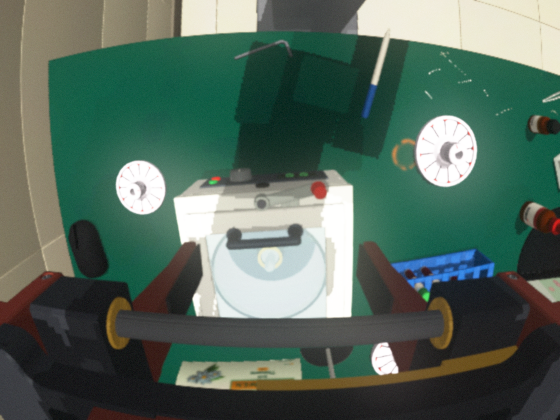

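The wrist shots show the knob at (319,190), pivot at (262,203), handle from (234,238) to (296,231), and front deck corners near (178,197) and (353,185). The rotor hub is at about (281,207).

```bash
python3 - <<'E'
from h import *
import pickle
D=pickle.load(open("D.pkl","rb"));o=D["c"]
im=cv2.imread("pics/w_cent.png");hsv=cv2.cvtColor(im,cv2.COLOR_BGR2HSV)
m=(((hsv[...,0]<6)|(hsv[...,0]>174))&(hsv[...,1]>150)&(hsv[...,2]>120)).astype(np.uint8)
_,_,st,ce=cv2.connectedComponentsWithStats(m)
k=min([c for s,c in zip(st,ce) if s[4]>30],key=lambda c:np.hypot(*(c-[319,190])));print("knob px",k)
print("knob tri",cross(ray("wrist",k,o),ray("scene",(320.5,248.6)),ray("top",(324.6,269.6))).round(1))
for z in(130,140,150):print(z,onz("wrist",k,z,o).round(1),"pivot",onz("wrist",(262,203),z,o).round(1))
h1,h2=[onz("wrist",u,155,o) for u in((234,238),(296,231))];print("handle",h1.round(1),h2.round(1),np.linalg.norm(h1-h2))
a,b=[onz("wrist",u,118,o) for u in((177,198),(353,186))];print("front corners",a.round(1),b.round(1),np.linalg.norm(a-b),np.degrees(np.arctan2(-(b-a)[0],(b-a)[1])))
c=onz("wrist",(262,185),92,o);print("port",c.round(1))
print("spindle",onz("wrist",(270,258),104,o).round(1))
cv2.imwrite("pics/crop1.png",cv2.resize(im[160:290,160:370],None,fx=3.8,fy=3.8,interpolation=cv2.INTER_CUBIC))
E
```

```text
knob px [318.61676647 189.46706587]
knob tri [488.2 -58.7 135.4]
130 [490.5 -57.6 130. ] pivot [ 505.4 -117.5  130. ]
140 [488.1 -58.9 140. ] pivot [ 502.6 -117.   140. ]
150 [485.7 -60.1 150. ] pivot [ 499.8 -116.4  150. ]
handle [ 535.7 -145.5  155. ] [527.8 -82.2 155. ] 63.83848610158413
front corners [ 502.8 -215.2  118. ] [489.1 -17.7 118. ] 197.92474577424952 3.989002712431366
port [ 494.3 -119.4   92. ]
spindle [ 582.2 -110.4  104. ]
```

View pics/crop1.png

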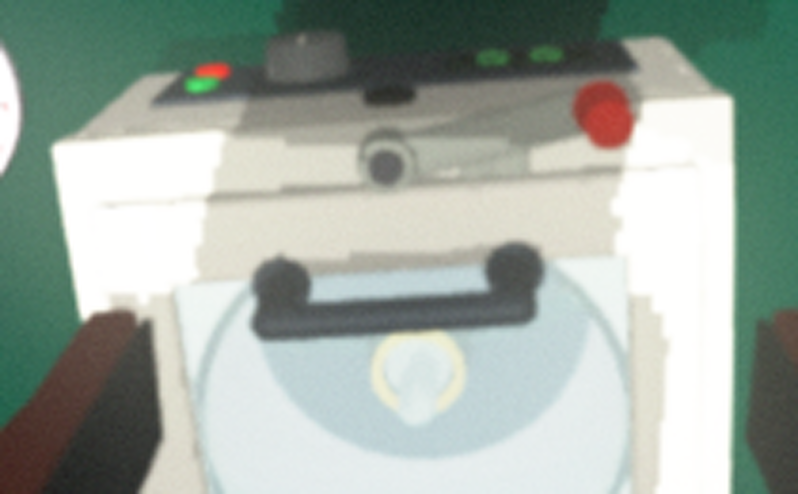

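```bash
python3 - <<'E'
from h import *
import pickle
D=pickle.load(open("D.pkl","rb"));o=D["c"]
k=(318.6,189.5)
print("knob w+s",cross(ray("wrist",k,o),ray("scene",(320.5,248.6))).round(1))
print("pivot",onz("wrist",(261.6,203.4),138,o).round(1))
e=[onz("wrist",u,155,o) for u in((228,244.5),(300.5,239.5))];print("handle",e[0].round(1),e[1].round(1),((e[0]+e[1])/2).round(1),np.linalg.norm(e[0]-e[1]))
print("washer",onz("wrist",(270,257.9),75,o).round(1))
for n,p in[("wrist",0),("scene",0)]:
  pass
for q in ([595.7,-109.5,76],[595.7,-109.5,104]):print(proj("wrist",q,o),proj("scene",q),proj("top",q))
E
```

```text
knob w+s [489.8 -58.4 133.2]
pivot [ 503.6 -117.5  138. ]
handle [ 543.  -152.2  155. ] [537.1 -77.4 155. ] [ 540.  -114.8  155. ] 75.01475295903512
washer [ 595.9 -111.3   75. ]
[271.32575986 258.10111516] [347.7028622  238.30252388] [340.74325951 230.93961304]
[270.80883045 267.80059454] [348.92424382 230.73891045] [342.3266818  230.34718932]
```

```bash
cat >> h.py <<'E'
CO=np.array([595.8,-110.5,0.]);YAW=np.radians(4)
def C(x,y,z):return CO+R.from_euler('z',YAW).apply([x,y,z])
E
python3 - <<'E'
from h import *
command_gripper(0)
A=down(np.pi/2+YAW)
piv=np.array([-92.5,-.5])
def f(ph,off,z):
    k=piv+62*np.array([-np.sin(ph),np.cos(ph)])-off*np.array([-np.cos(ph),-np.sin(ph)]);return C(k[0],k[1],z)
move_pose(f(.17,23,200),A);move_l(f(.17,23,135))
for ph in (.3,.5,.7,.9,1.1,1.25,1.4):
    move_l(f(ph,17+3*np.sin(ph),135),velocity=60);print(ph,get_obs()["force"].round(1))
p=get_obs()["tool_pos"];move_l(p+[0,12,0]);move_l(p+[-20,12,105])
move_pose([470,-100,300],A);o,im=shot("wrist","w_latch");print(o["time"])
hsv=cv2.cvtColor(im,cv2.COLOR_BGR2HSV)
m=(((hsv[...,0]<6)|(hsv[...,0]>174))&(hsv[...,1]>150)&(hsv[...,2]>120)).astype(np.uint8)
_,_,st,ce=cv2.connectedComponentsWithStats(m)
for s,c in zip(st[1:],ce[1:]):
    if s[4]>30: print(c.round(),s[4],R.from_euler('z',-YAW).apply(onz("wrist",c,138,o)-CO).round(1))
E
```

```text
0.3 [-0.3  0.1 -0.4]
0.5 [ 0.6 -0.3  0.1]
0.7 [-0.1  0.5  0.5]
0.9 [-0.3  0.3  0.1]
1.1 [ 0.2 -0.5 -0.1]
1.25 [ 0.8 -0.9 -0.1]
1.4 [ 0.6  0.4 -0.2]
9.2583
[273. 164.] 183 [-151.8   12.7  138. ]
[547. 253.] 62 [-38.3 409.3 138. ]
```

```bash
python3 - <<'E'
from h import *
j=get_obs()["qpos"]
for a in (YAW,YAW+np.pi):
    q=solve_ik(C(-55.8,0,144),down(a));print(a,None if q is None else np.round(q,2))
best=min((YAW,YAW+np.pi),key=lambda a:abs(solve_ik(C(-55.8,0,144),down(a))[5]) if solve_ik(C(-55.8,0,144),down(a)) is not None else 99)
A=down(best)
def H(th,dz=-11):
    c,s=np.cos(th),np.sin(th);return C(97.2-153*c+33*s,0,122+153*s+33*c+dz)
command_gripper(44)
move_pose(H(0,60),A);hit=move_l(H(0),velocity=80,f_stop=8);print("hit",hit)
command_gripper(0);o=get_obs();print(o["finger_gap"],o["finger_force"],o["force"].round(1),o["tool_pos"].round(1),H(0).round(1))
if 7<o["finger_gap"]<13:
    for th in np.arange(.1,1.11,.1):
        move_l(H(th),velocity=90);o=get_obs();print(round(th,1),o["force"].round(1),round(o["finger_gap"],1))
print(get_obs()["time"])
E
```

```text
0.06981317007977318 [-0.23  0.42  1.85 -0.    0.87 -0.3 ]
3.2114058236695664 None
hit False
9.241835043399815 30.001861453056335 [-3.4 -0.4  3.5] [ 539.6 -114.4  144. ] [ 540.1 -114.4  144. ]
0.1 [-4.3 -0.5  0.8] 9.1
0.2 [-6.6 -2.1  2.4] 9.1
0.3 [-7.5 -2.   4.6] 9.1
0.4 [-9.2 -1.6  6.7] 8.9
0.5 [-10.9  -0.5  10.1] 8.8
0.6 [-13.1  -1.   13.4] 8.8
0.7 [-15.2  -0.9  16.3] 8.8
0.8 [-12.1  -0.9  18.2] 9.3
0.9 [-9.4 -0.1 15.6] 8.8
1.0 [-5.2 -0.2 12.6] 9.3
1.1 [-1.8 -1.2  7.9] 9.0
16.7917
```

```bash
python3 - <<'E'
from h import *
command_gripper(17)
p=get_obs()["tool_pos"];move_l(p+[0,0,50],velocity=120);print(get_obs()["force"].round(1))
A=down(np.pi/2+YAW)
move_pose(C(-90,0,340),A);command_gripper(0)
move_l(C(-40,0,252))
x0=None
for x in np.arange(-20,97.2-14+10,12).tolist()+[97.2-14+10]:
    if move_l(C(x,0,252),velocity=100,f_stop=25):print("stop",x);break
    print(round(x),get_obs()["force"].round(1))
move_l(C(20,0,300));move_pose(C(-60,0,300),A)
o,im=shot("wrist","w_open");print(o["time"])
E
```

```text
[ 0.1 -0.7  0.8]
-20 [-0.1  0.9  0.2]
-8 [-0.2 -0.5 -0.3]
4 [-0.3 -0.1 -0. ]
16 [-0.5 -0.1 -0.2]
28 [ 0.2 -0.4 -0.4]
40 [-0.1 -0.1  0.3]
52 [ 0.1 -0.8  0.1]
64 [-0.7 -0.1 -0.3]
76 [ 0.2 -0.4 -0.3]
88 [-0.4 -0.2 -0.3]
93 [-1.  -0.  -1.5]
24.625
```

View pics/w_open.png

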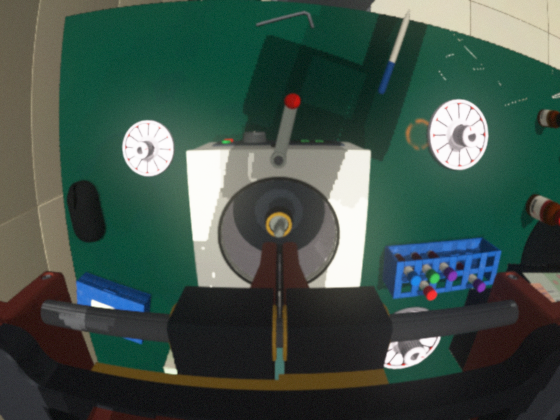

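The wrist view shows the latch swung out, with its knob at (292,100), and the bowl open with the washer ring at (278,224). The lid is out of frame, so I'll check it in the scene view.

```bash
python3 - <<'E'
from h import *
o,im=shot("scene","s_open")
w=cv2.imread("pics/w_open.png")
a=cv2.resize(im[100:310,270:440],None,fx=2.35,fy=2.8)
b=cv2.resize(w[190:260,245:315],(390,588),interpolation=cv2.INTER_CUBIC) if 0 else cv2.resize(w[190:260,245:315],(390,390),interpolation=cv2.INTER_CUBIC)
M=np.zeros((588,790,3),np.uint8);M[:a.shape[0],:a.shape[1]]=a[:588,:400];M[:390,400:790]=b
cv2.imwrite("pics/m1.png",M)
for z in(104,75):print(z,onz("wrist",(278,224),z,dict(o,**{})).round(1))
def H(th):
    c,s=np.cos(th),np.sin(th)
    return [proj("scene",C(97.2-164*c,y,122+164*s)).round(0).tolist() for y in(-90,90)]
for th in(1.1,1.3,1.45,1.6,1.75,1.95):print(th,H(th))
E
```

```text
104 [ 585.6 -113.1  104. ]
75 [ 595.9 -112.5   75. ]
1.1 [[398.0, 180.0], [320.0, 169.0]]
1.3 [[400.0, 168.0], [322.0, 157.0]]
1.45 [[400.0, 160.0], [324.0, 150.0]]
1.6 [[401.0, 154.0], [326.0, 144.0]]
1.75 [[401.0, 149.0], [327.0, 139.0]]
1.95 [[401.0, 145.0], [329.0, 135.0]]
```

View pics/m1.png

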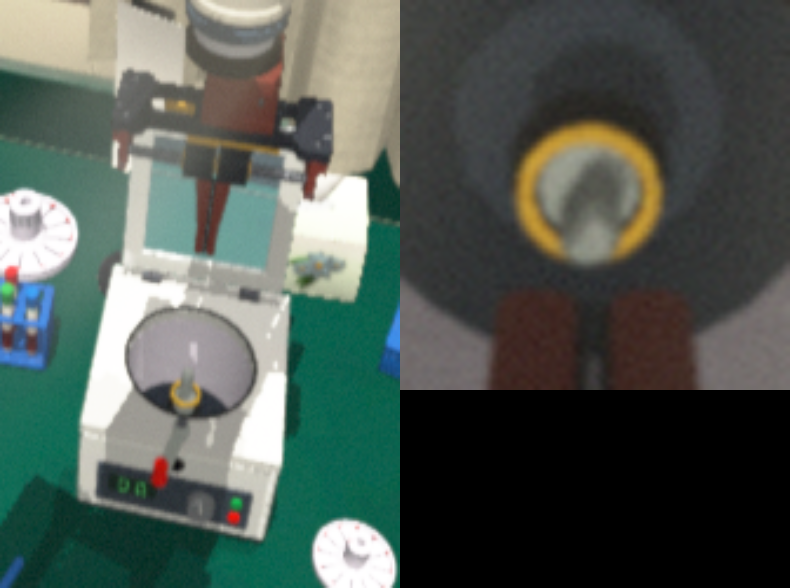

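```bash
sed -i 's/CO=np.array.*;YAW/CO=np.array([596.1,-111.2,0.]);YAW/' h.py; python3 - <<'E'
from h import *
print("card",cross(ray("top",(314,150)),ray("scene",(333,133))).round(0))
A=down(np.pi/2+YAW)
move_pose(C(20,0,300),A);move_l(C(70,0,255))
for x in (85,95,105,115,120):
    if move_l(C(x,0,252),velocity=60,f_stop=18):print("stop",x);break
    print(x,get_obs()["force"].round(1))
move_l(C(40,0,300))
d=np.radians(55)
command_gripper(44)
print(solve_ik(C(0,0,83),down(YAW+d)),solve_ik(C(0,0,83),down(YAW-.2)))
move_pose(C(0,0,140),down(YAW+d))
if move_l(C(0,0,84),velocity=60,f_stop=8):print("HIT",get_obs()["tool_pos"])
o,im=shot("wrist","w_spin")
command_gripper(0);o=get_obs();print("gap",o["finger_gap"],o["finger_force"],o["force"].round(1),o["torque"].round(2),o["tool_pos"].round(1),o["time"])
E
```

```text
card [782. -13. 259.]
85 [-0.5 -0.5  0.7]
95 [ 0.9 -0.2  0.6]
105 [ 0.6 -0.3 -0.5]
115 [-0.2 -0.2 -0.2]
120 [ 0.1 -0.6 -0.5]
[-2.04051889e-01  5.80336307e-01  1.75190902e+00 -4.44089210e-16
  8.09347328e-01 -1.23379615e+00] [-2.04051889e-01  5.80336307e-01  1.75190902e+00 -8.88178420e-16
  8.09347328e-01 -7.38650590e-02]
gap 10.672738470580448 30.00002478947863 [0.1 1.5 0.6] [ 0.16 -0.03 -0.02] [ 596.2 -111.    84.1] 31.4083
```

```bash
python3 - <<'E'
from h import *
for d in (40,25,10,0):
    move_l(C(0,0,84),down(YAW+np.radians(d)),velocity=60);o=get_obs();print(d,round(o["finger_gap"],2),o["torque"].round(2),o["force"].round(1))
for d in (12,-12,0):
    command_gripper(24);move_l(C(0,0,84),down(YAW+np.radians(d)));command_gripper(0);o=get_obs();print("regrip",d,round(o["finger_gap"],2),o["torque"].round(3),o["tool_pos"].round(1))
command_gripper(44);move_l(C(0,0,150));move_pose(C(-60,0,300),down(YAW+np.pi/2))
o,w=shot("wrist","w_sp2");print(o["time"],o["tool_pos"])
s=get_image("scene");cv2.imwrite("pics/s2.png",s)
a=cv2.resize(s[100:310,270:440],None,fx=2.35,fy=2.8)
b=cv2.resize(w[190:260,245:315],(390,390),interpolation=cv2.INTER_CUBIC)
M=np.zeros((588,790,3),np.uint8);M[:588,:399]=a[:588];M[:390,400:790]=b
r=cv2.imread("pics/w_rotor.png")[175:240,245:320];r=cv2.resize(r,(225,195),interpolation=cv2.INTER_CUBIC);M[392:587,400:625]=r
cv2.imwrite("pics/m2.png",M)
E
```

```text
40 10.67 [-0.28 -0.12 -0.02] [-0.2 -1.3  0.2]
25 10.75 [-0.97  0.02  0.03] [ 0.5 -5.9 -0.8]
10 10.44 [-1.36  0.07 -0.02] [-0.6 -7.4 -0.1]
0 10.04 [-1.6   0.11 -0.02] [-0.4 -7.7 -0.1]
regrip 12 10.28 [-0.229  0.386  0.034] [ 595.7 -111.3   84. ]
regrip -12 10.88 [-0.023  0.414  0.068] [ 595.7 -111.1   84. ]
regrip 0 10.14 [-0.108  0.236 -0.017] [ 595.9 -111.2   84. ]
39.4167 [ 536.00017503 -115.29414144  299.11625699]Traceback (most recent call last):
  File "<stdin>", line 11, in <module>
ValueError: could not broadcast input array from shape (588,400,3) into shape (588,399,3)
```

```bash
python3 - <<'E'
from h import *
s=cv2.imread("pics/s2.png");w=cv2.imread("pics/w_sp2.png")
M=np.zeros((588,790,3),np.uint8);M[:,:399]=cv2.resize(s[100:310,270:440],(399,588))
M[:390,400:790]=cv2.resize(w[190:260,245:315],(390,390),interpolation=cv2.INTER_CUBIC)
r=cv2.imread("pics/w_rotor.png")[175:240,245:320];M[392:587,400:625]=cv2.resize(r,(225,195),interpolation=cv2.INTER_CUBIC)
cv2.imwrite("pics/m2.png",M)
E
```

```text
(no output)
```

View pics/m2.png

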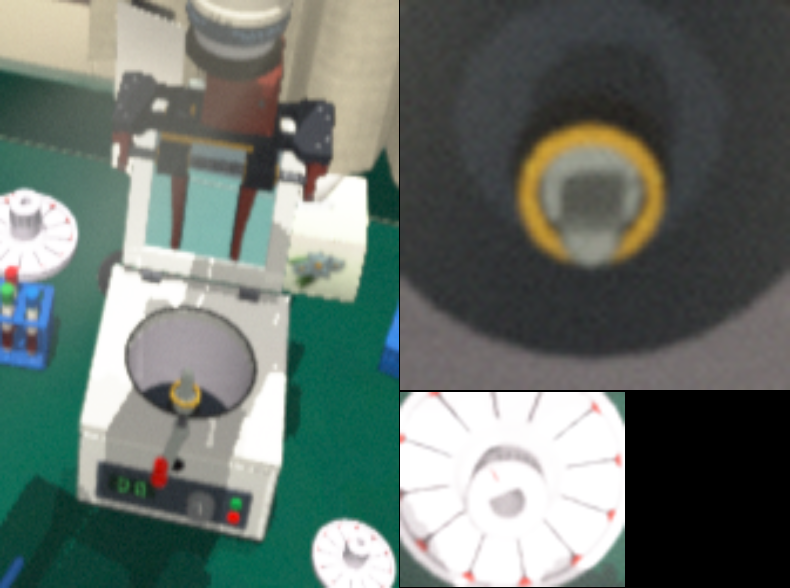

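The spindle's flat now squarely faces the front. The rotor's red mark and D flat are toward image-up, slightly left. I'll look closer at the hub.

```bash
python3 - <<'E'
from h import *
import pickle
D=pickle.load(open("D.pkl","rb"))
h=onz("wrist",(280.7,206.7),46,D["r"]);print("hub",h.round(1))
move_pose([h[0]-25,h[1],150],down(np.pi/2));o,w=shot("wrist","w_hub");pickle.dump(o,open("hub.pkl","wb"))
s=get_image("scene");cv2.imwrite("pics/s3.png",s)
u=proj("wrist",[h[0],h[1],46],o);print(u,o["time"])
x,y=int(u[0]),int(u[1]);print(x-35,y-35)
M=np.zeros((500,800,3),np.uint8)
M[:490,:490]=cv2.resize(w[y-35:y+35,x-35:x+35],(490,490),interpolation=cv2.INTER_CUBIC)
M[:500,495:]=cv2.resize(s[110:233,310:410],(305,500),interpolation=cv2.INTER_CUBIC);cv2.imwrite("pics/m3.png",M)
E
```

```text
hub [450.2 157.   46. ]
[279.57800586 231.88778703] 40.7667
244 196
```

View pics/m3.png

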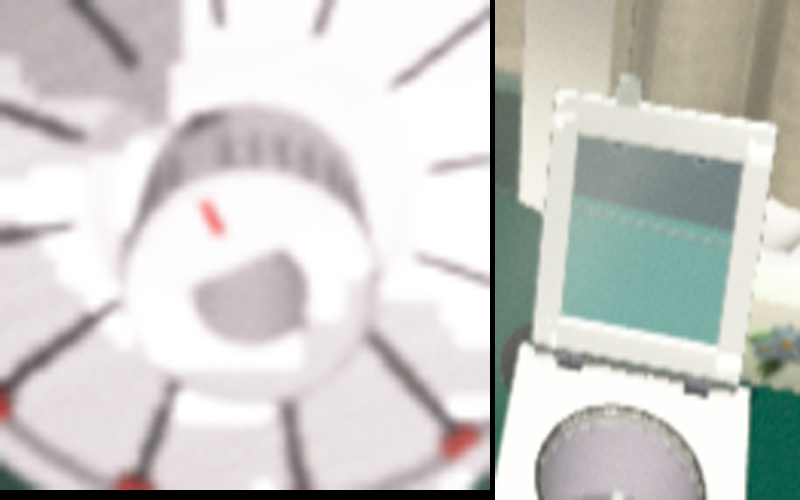

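The lid is fully back: its corner matches about 1.95 rad. The hub centre is at about (279.3,236.9), with the mark from (273,225) to (275.7,229.6) and the bore flat up-left.

```bash
python3 - <<'E'
from h import *
import pickle
o=pickle.load(open("hub.pkl","rb"))
P=lambda x,y:onz("wrist",(244+x/7,196+y/7),46,o)
def ang(v):return np.degrees(np.arctan2(v[1],v[0]))%360
c=P(247,286);print("hub",c.round(1),"width",np.linalg.norm(P(122,286)-P(372,286)).round(1),np.linalg.norm(P(247,170)-P(247,402)).round(1))
print("radial",ang(P(212,219)-c),"mark",ang(P(203,203)-P(222,235)))
l=P(280,252)-P(195,292);print("flat normal",(ang(l)+90)%360)
for m in(205,207):print(solve_ik([c[0],c[1],15],down(np.radians(m-90))))
E
```

```text
hub [455.  156.8  46. ] width 31.6 31.7
radial 205.89034612930448 mark 208.94389551361928
flat normal 206.8779215099969
[ 3.07075547e-01  5.77931027e-01  2.04419083e+00 -4.44089210e-16
  5.19470800e-01 -1.70005309e+00]
[ 3.07075547e-01  5.77931027e-01  2.04419083e+00 -4.44089210e-16
  5.19470800e-01 -1.73495968e+00]
```

```bash
python3 - <<'E'
from h import *
command_gripper(60)
A=down(np.radians(116.7));B=down(np.radians(94))
move_pose([455,156.8,80],A)
if move_l([455,156.8,16],velocity=100,f_stop=6):print("HIT",get_obs()["tool_pos"])
z0=get_obs()["tool_pos"][2]
command_gripper(0);o=get_obs();print(o["finger_gap"],o["finger_force"],z0,o["force"].round(1))
move_l([455,156.8,210]);o=get_obs();print("lifted",round(o["finger_gap"],1),o["force"].round(1),o["time"])
move_pose(C(0,0,210),B);move_l(C(0,0,126));wait(.2);o=get_obs();print(o["force"].round(1),o["torque"].round(2))
hit=move_l(C(0,0,108),velocity=25,f_stop=5);o=get_obs();print(hit,o["tool_pos"].round(1),o["force"].round(1),o["torque"].round(2),o["time"])
E
```

```text
31.478611242691795 30.000911250826903 16.443139434798322 [-0.9 -0.   4.3]
lifted 31.3 [ 0.5  0.8 -2.1] 44.6667
[-0.3 -0.3 -1.8] [0.03 0.01 0.02]
True [ 594.5 -111.   114.9] [ 0.1  0.4 -2.8] [0.06 0.   0.01] 47.2083
```

```bash
python3 - <<'E'
from h import *
p=np.array(get_obs()["tool_pos"]);print(p.round(2))
def step(xy,deg,dz,f):
    p=np.array(get_obs()["tool_pos"]);hit=move_l([xy[0],xy[1],max(p[2]-dz,93)],down(np.radians(94+deg)),velocity=30,f_stop=f)
    o=get_obs();print(np.round(xy,1),deg,hit,o["tool_pos"].round(1),o["force"].round(1),o["torque"].round(2),round(o["finger_gap"],1),round(o["time"],1));return o["tool_pos"][2]
for deg in (0,3,-3):
    z=step(p[:2],deg,8,10)
    if z<109:break
if z<109:step(get_obs()["tool_pos"][:2],deg,15,10)
E
```

```text
[ 594.45 -111.02  114.93]
[ 594.5 -111. ] 0 False [ 594.4 -111.   106.7] [-0.6 -0.9 -1.7] [ 0.01 -0.01 -0.02] 31.5 47.6
[ 594.4 -111. ] 0 False [ 594.4 -111.    92.9] [-0.6 -0.4 -2.4] [-0.03  0.05  0.  ] 31.6 48.3
```

```bash
python3 - <<'E'
from h import *
p=np.array(get_obs()["tool_pos"])
for z in (90,88.4,87.4,86.4):
    hit=move_l([p[0],p[1],z],velocity=15,f_stop=20);wait(.2);o=get_obs();print(z,hit,o["tool_pos"].round(2),o["force"].round(1),o["torque"].round(2),round(o["finger_gap"],1),round(o["time"],1))
    if hit or o["force"][2]>14:break
E
```

```text
90 False [ 594.51 -111.02   90.22] [-0.6 -0.9  3.7] [0.12 0.34 0.01] 31.8 48.8
88.4 False [ 594.52 -111.01   88.43] [-1.5  0.   4.2] [0.12 0.32 0.02] 31.5 49.3
87.4 False [ 594.57 -111.02   88.14] [-4.8  1.2 10.8] [ 0.18  0.7  -0.05] 31.7 49.7
86.4 False [ 594.71 -111.05   88.09] [-6.   0.9 18. ] [ 0.29  1.22 -0.03] 31.7 50.2
```

The rotor is hard on its seat: tool z holds at 88.1 mm (underside about 72 mm) while the push rises to 18 N. The D-bore slid freely over the flat, so the set-screw side is right.

```bash
python3 -c "
from h import *
o=get_obs();print(o['tool_pos'].round(2),o['force'].round(1));print(hand_in())"
```

```text
[ 594.71 -111.05   88.09] [-6.   0.9 18. ]
the job is handed in; nothing more can be done
None
```

I handed the job in at about 50 s of the 72 s allowed: latch swung clear, lid fully back, spindle flat facing the key port, and the rotor on that flat with its hub held down on the seat at about 18 N.

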